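Put the stray pipe fittings back in the assortment case

TASK

Clear the stray galvanised fittings off the bench into the open assortment case: put the right-angle elbow, the tee, the straight nipple and the end cap each into the bin that already holds its own kind, right down inside so that the lid could be shut. The 45-degree bend and the Y-branch look similar but have no bin: leave them lying where they are.

Things in the scene. Friction and masses are not known exactly. Their poses are not given: they have to be found in the camera images.
- elbow_center (a point): loose 90-degree pipe elbow, galvanised grey iron, lying flat on the bench, 0.17 kg; two round arms 29 mm thick leave its centre along its own +x and +y, each 33 mm long from the centre and ending in a bead 35 mm across. The point is where the arm axes cross, 17.5 mm above its underside; z is up.
- tee_center (a point): loose pipe tee, same iron, lying flat, 0.23 kg; arms like the elbow's (29 mm thick, bead 35 mm, 33 mm long from the centre): the run along its own +y and -y (66 mm overall), the branch along +x (50 mm from its end face to the back of the run). The point is where the axes cross, 17.5 mm above its underside; z is up.
- nipple_center (a point): loose straight nipple, same iron, lying on a flat, 0.10 kg; 47 mm long along its own x, an eight-sided collar 32 mm across flats and 12 mm wide in the middle, threaded ends 26 mm across. The point is its middle, 16 mm above its underside; z is up.
- cap_center (a point): loose round end cap, same iron, standing open side down with its closed domed top up, 0.08 kg; 34 mm across at the foot, 31 mm from 8 to 19 mm up, 26 mm high. The point is on its axis, 13 mm above its underside; z is up.
- bend45_center (a point): look-alike without a bin: a 45-degree bend (its arms meet at an obtuse angle), same iron, lying flat; arms 29 mm thick with 35 mm beads, 30 mm long from the centre, along its own +x and at 135 degrees from that. The point is where the axes cross, 17.5 mm above its underside. Stays where it lies.
- wye_center (a point): look-alike without a bin: a Y-branch, same iron, lying flat; a straight run of 75 mm (45 mm along its own +y, 30 mm along -y) with a 52 mm branch slanting off at 45 degrees between +x and +y; arms 29 mm thick, beads 35 mm. The point is where the axes cross, 17.5 mm above its underside. Stays where it lies.
- elbow_bin_space (a point): elbow bin: yellow open bin with two elbows fixed at its +y end, up to 35 mm high. Point: on its inner floor (6.5 mm above the bench), middle of the clear part, which reaches 52 mm either way along x and 49 mm along y (stock beyond on +y, walls elsewhere). Walls 2.5 mm, rim 44 mm above the floor; z up. Bins do not move; they stand 2 by 2, turned alike, in an open blue case (rim 55 mm above the bench).
- tee_bin_space (a point): tee bin: yellow open bin with one tee fixed at its +y end, up to 35 mm high. Point: on its inner floor (6.5 mm above the bench), middle of the clear part, which reaches 52 mm either way along x and 49 mm along y (stock beyond on +y, walls elsewhere). Walls 2.5 mm, rim 44 mm above the floor; z up. Stands in the blue case like the elbow bin.
- nipple_bin_space (a point): nipple bin: yellow open bin with three nipples side by side fixed at its +y end, up to 35 mm high. Point: on its inner floor (6.5 mm above the bench), middle of the clear part, which reaches 52 mm either way along x and 49 mm along y (stock beyond on +y, walls elsewhere). Walls 2.5 mm, rim 44 mm above the floor; z up. Stands in the blue case like the elbow bin.
- cap_bin_space (a point): cap bin: yellow open bin with three caps in a row fixed at its +y end, up to 35 mm high. Point: on its inner floor (6.5 mm above the bench), middle of the clear part, which reaches 52 mm either way along x and 49 mm along y (stock beyond on +y, walls elsewhere). Walls 2.5 mm, rim 44 mm above the floor; z up. Stands in the blue case like the elbow bin.

How it is judged:
By the outcome, as a careful person would: the job done as asked, in the order asked, and still so for the second after the job is handed in, with the robot touching nothing.
It also fails if it takes over 120 s, if anything falls off the work surface, if the arm or the gripper's body presses on something with over 40 N, if the wrist force passes 120 N, or if a joint passes its speed limit or range.

ROBOT

A 6-joint arm with a two-finger parallel gripper is mounted at the origin on the work surface. World frame = base frame: x ahead of the robot, y to its left, z up, the work surface at z = 0. Lengths are in m, angles in degrees, forces in N, time in s.
With the tool pointing down it reaches from about 0.375 to 0.9 m from the base axis. Payload 3.1 kg.
Tool frame: the origin (TCP) lies at the very end of the fingers, on their centre line; the grasp point (between the pads) lies 19 mm behind it; z points along the fingers, y is the line along which they close (so a half turn about z gives the same grasp; the last joint's range is limited). The gripper opens to 87 mm and grips with 3 to 60 N. Pads are 19 mm wide; open, the fingers measure 117 mm over their backs; the gripper's body (75 mm by 190 mm) begins 51 mm behind the grasp point.
Start: joints at [62.997, 30.224, 82.088, -0, 67.689, -10.227], TCP at [0.18, 0.598, 0.197] pointing down, gripper open.
Joint ranges: [-176.69, 176.69], [-43.24, 126.21], [12.49, 139.97], [-82, 262], [0, 151.66], [-163.58, 163.58]. Speed limits (degrees/s): [159.86, 159.86, 180, 180, 180, 180].

INTERFACE

Orientations are given as a 3x3 rotation matrix whose columns are the frame's x, y, z axes.
In Python, from rig import * gives the robot as it stands.
- The arm moves only by the tool jog_arm, never from a script. Its arguments are lists of equal length, an entry for each row: "delta_pos": the shift along the world's x, y, z in cm, a list of three; "turn": the turn about the world's z in degrees; "grip": the closure, from 0 (fully open) to 1 (shut). In form: {"delta_pos": [[x, y, z], ...], "turn": [turn, ...], "grip": [grip, ...]}. A call has 1 to 12 rows; each row is the pose to reach, as a shift and turn from the pose commanded when the call began; what a row does not reach only later rows make up. A row lasts 1/8 s, in which the tool goes at most 62.5 mm and 10.7 degrees, less where a joint would pass 70% of its speed; a pose out of reach is approached as far as the arm can. A call with a gripper value outside its range is refused whole. The fingers move at their own pace and stop on an object; the grip force is fixed at half the most. Time passes only in rows, so rows that repeat a pose let the fingers close. It gives the time, the measured TCP pose, the force, the opening and the grip force at its end, in the units of the state.
- read_state(): the state, without advancing time (a new reading comes with each control period).
- capture(name): name is "scene" or "top" or "wrist"; returns a dict with "color" (384x512x3 uint8, blue, green, red), "fovy" (degrees; the focal length in pixels is half the picture's height over the tangent of half this angle, whatever the lens; pixels are square), "cx", "cy" (the principal point, pixels), "camera_from_world" (4x4, takes a point from world to camera coordinates). Camera axes: x right, y up, looking along -z (the intrinsics and any distortion apply to the point x, -y, -z); pixel columns grow to the right and rows downward; lengths in m; the calibration is good to about 2 mm. A picture is of the moment at which its call begins. There is no depth.
- hand_in(): hands the job in; it is judged then, once.
The state is a dict: "time_s": time; "joint_positions": joint angles; "qvel": joint speeds; "tau": joint torques, N m; "position": TCP position; "tcp_rot": TCP orientation; "force": force on the tool from outside, world axes, zero at the start; "moment": the same for the moment, N m; "opening": opening from 0.0 (shut) to 1.0 (fully open); "grasp_force": force on a finger pad.
Only numpy, scipy, OpenCV 4.12 (cv2) and the standard library are available. Lean on these libraries where they do the work, as an engineer would, in place of code of your own. Each camera call takes 0.05 s, during which the arm holds its last target. There are 200 camera calls.

## Working session

There is one attempt and no reset: what is moved stays moved. The work goes in short steps, Python scripts to look and compute and a tool call to move; the robot and the scene stay as the last step left them, time stands still between calls to the robot, and variables do not carry over. Pictures are saved under pics/ and viewed, at most 14 in all, crops included, and the job is handed in when it is done.

Besides the shell and the picture viewer there is one more tool, called after "Request:" by a JSON object that holds its "method" and its "body". jog_arm: Moves the arm, as the interface text tells. Its arguments: {"type":"object","properties":{"delta_pos":{"type":"array"},"turn":{"type":"array"},"grip":{"type":"array"}},"required":["delta_pos","turn","grip"]}

```bash
ls && mkdir -p pics && python3 - <<'E'
from rig import *
import cv2,pickle
s=read_state();print({k:s[k] for k in("time_s","position","tcp_rot","opening")})
for n in("top","scene"):
    c=capture(n);pickle.dump(c,open(n+".pkl","wb"));cv2.imwrite(f"pics/{n}0.png",c["color"]);print(n,c["fovy"],c["cx"],c["cy"],c["camera_from_world"],[k for k in c])
E
```

```text
pics
{'time_s': 0.0, 'position': array([0.18003068, 0.59769251, 0.19649095]), 'tcp_rot': array([[-9.57435289e-01,  2.88646467e-01, -9.40718210e-04],
       [ 2.88647790e-01,  9.57433437e-01, -1.91474985e-03],
       [ 3.47989290e-04, -2.10478531e-03, -9.99997724e-01]]), 'opening': 1.0010877689174633}
top 47.47393209720136 255.66730308557413 187.1688644705693 [[ 0.01986288 -0.99978006 -0.00672987 -0.01205998]
 [ 0.99695618  0.01929831  0.07553771 -0.5304534 ]
 [-0.07539122 -0.00820978  0.99712024 -1.21963354]
 [ 0.          0.          0.          1.        ]] ['color', 'fovy', 'cx', 'cy', 'camera_from_world']
scene 42.77208986504373 259.7132308773222 186.85237993347425 [[ 0.256419    0.96656448  0.00154991 -0.13032739]
 [-0.73025791  0.19267844  0.65543757  0.3552879 ]
 [ 0.63322404 -0.16919848  0.75524777 -1.50595107]
 [ 0.          0.          0.          1.        ]] ['color', 'fovy', 'cx', 'cy', 'camera_from_world']
```

```bash
python3 - <<'E'
import cv2
for n in ("top",):
    i=cv2.imread(f"pics/{n}0.png");cv2.imwrite(f"pics/{n}0b.png",cv2.resize(i,(800,600),interpolation=cv2.INTER_CUBIC))
E
```

```text
(no output)
```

View pics/top0b.png

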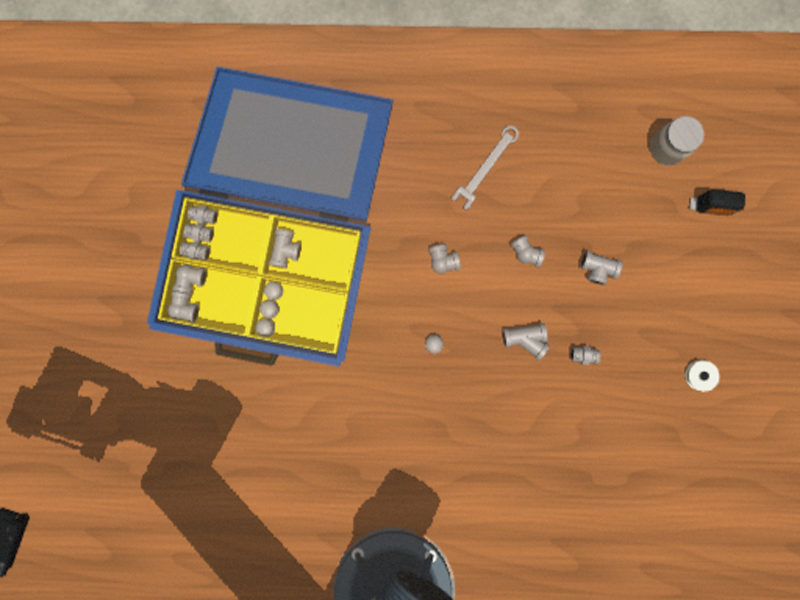

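View pics/scene0.png

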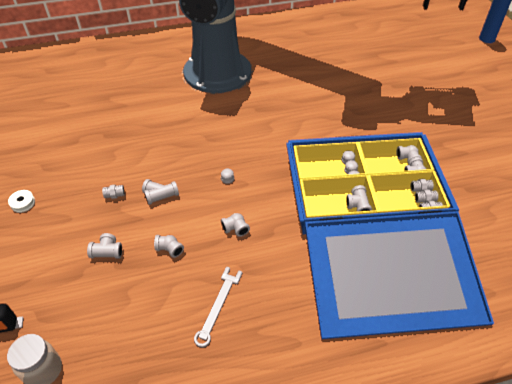

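Top view (800x600): the elbow is at (444,257), bend45 at (527,250), tee at (600,263), wye at (528,337), nipple at (585,354) and cap at (434,343). Of the yellow bins, nipples are top-left, the tee top-right, elbows bottom-left and caps bottom-right. Next I'll fit the silhouettes.

```bash
cat > h.py <<'E'
import numpy as np,cv2
from scipy.optimize import minimize
def K(c):
    f=c["color"].shape[0]/2/np.tan(np.radians(c["fovy"]/2));return f,c["cx"],c["cy"]
def proj(c,P):
    f,cx,cy=K(c);P=np.atleast_2d(P);M=c["camera_from_world"];q=P@M[:3,:3].T+M[:3,3]
    return np.c_[cx+f*q[:,0]/-q[:,2],cy-f*q[:,1]/-q[:,2]]
def unproj(c,uv,z):
    f,cx,cy=K(c);uv=np.atleast_2d(uv).astype(float);M=c["camera_from_world"];R=M[:3,:3];o=-R.T@M[:3,3]
    d=np.c_[(uv[:,0]-cx)/f,-(uv[:,1]-cy)/f,-np.ones(len(uv))]@R
    return o+d*((z-o[2])/d[:,2])[:,None]
def cyl(ang,a,b,r):  # ring pair along horizontal direction ang, distances a..b (mm)
    t=np.linspace(0,2*np.pi,16,endpoint=False);d=np.array([np.cos(ang),np.sin(ang),0]);n=np.array([-d[1],d[0],0])
    ring=r*(np.cos(t)[:,None]*n+np.sin(t)[:,None]*[0,0,1])
    return np.r_[ring+a*d,ring+b*d]/1000
def arm(deg,L): a=np.radians(deg);return [cyl(a,0,L,14.5),cyl(a,L-7,L,17.5)]
def vcyl(r,z0,z1): 
    t=np.linspace(0,2*np.pi,24,endpoint=False);return np.r_[np.c_[r*np.cos(t),r*np.sin(t),0*t+z0],np.c_[r*np.cos(t),r*np.sin(t),0*t+z1]]/1000
MOD={"elbow":(arm(0,33)+arm(90,33),.0175),"tee":(arm(0,33)+arm(90,33)+arm(-90,33),.0175),
"nipple":([cyl(0,-23.5,23.5,13),cyl(0,-6,6,16.8)],.016),"cap":([vcyl(17,-13,-5),vcyl(15.5,-5,6),vcyl(9,6,13)],.013)}
def render(c,m,p,S,dz=0):
    parts,z=MOD[m];h,w=c["color"].shape[:2];img=np.zeros((h*S,w*S),np.uint8);co,si=np.cos(p[2]),np.sin(p[2])
    for q in parts:
        W=np.c_[co*q[:,0]-si*q[:,1]+p[0],si*q[:,0]+co*q[:,1]+p[1],q[:,2]+z+dz]
        uv=proj(c,W)*S
        cv2.fillConvexPoly(img,cv2.convexHull(np.round(uv*16).astype(np.int32)),255,shift=4)
    return img
def mask(c):
    hsv=cv2.cvtColor(c["color"],cv2.COLOR_BGR2HSV);return ((hsv[...,1]<85)&(hsv[...,2]>25)).astype(np.uint8)*255
def blob(c,uv):
    n,l,st,ce=cv2.connectedComponentsWithStats(cv2.morphologyEx(mask(c),cv2.MORPH_OPEN,np.ones((2,2))))
    k=min((i for i in range(1,n) if st[i,4]>30),key=lambda i:np.hypot(*(ce[i]-uv)));return (l==k).astype(np.uint8)*255,ce[k],st[k]
def fit(c,m,uv,S=3):
    b,ce,st=blob(c,uv);h,w=b.shape;B=cv2.resize(b,(w*S,h*S),interpolation=cv2.INTER_LINEAR);B=cv2.GaussianBlur(B,(0,0),S*.7).astype(np.float32)
    p0=unproj(c,ce,MOD[m][1])[0]
    def cost(p):
        r=cv2.GaussianBlur(render(c,m,p,S),(0,0),S*.7).astype(np.float32);return np.abs(r-B).sum()/B.sum()
    best=None
    for a in np.radians(range(0,360,30) if m!="cap" else [0]):
        r=minimize(cost,[p0[0],p0[1],a],method="Nelder-Mead",options=dict(initial_simplex=[[p0[0],p0[1],a],[p0[0]+.008,p0[1],a],[p0[0],p0[1]+.008,a],[p0[0],p0[1],a+.4]],maxfev=120,xatol=1e-4))
        if best is None or r.fun<best.fun: best=r
    return best.x,best.fun,ce,st
E
python3 - <<'E'
import pickle
from h import *
c=pickle.load(open("top.pkl","rb"))
for m,uv in dict(elbow=(444,257),tee=(600,263),nipple=(585,354),cap=(434,343)).items():
    x,f,ce,st=fit(c,m,np.array(uv)*.64);print(m,x[:2].round(4),np.degrees(x[2]).round(1),"res",round(f,2),ce.round(1),st)
hsv=cv2.cvtColor(c["color"],cv2.COLOR_BGR2HSV);y=((hsv[...,0]>20)&(hsv[...,0]<35)&(hsv[...,1]>150)).astype(np.uint8)
y[:, :int(.64*140)]=0;y[:,int(.64*380):]=0
y=cv2.morphologyEx(y,cv2.MORPH_OPEN,np.ones((3,3)))
r=cv2.minAreaRect(np.argwhere(y)[:,::-1].astype(np.float32));bx=cv2.boxPoints(r);print(r)
for z in(.0505,):
    P=unproj(c,bx,z);print((P*1000).round(1));print([round(1000*np.linalg.norm(P[i]-P[i-1]),1) for i in range(4)])
o=cv2.resize(c["color"][100:250,80:250],None,fx=4.5,fy=4)  # crop
cv2.imwrite("pics/case.png",cv2.resize(c["color"][105:245,90:245],(775,560*700//700),interpolation=cv2.INTER_CUBIC))
E
```

```text
elbow [ 0.5813 -0.0787] 282.7 res 0.14 [284.8 166.6] [276 157  20  19 261]
tee [ 0.587  -0.3707] 164.8 res 0.13 [385.4 171.9] [373 162  26  21 332]
nipple [ 0.421  -0.3428] 82.9 res 0.1 [375.5 228.1] [367 223  18  12 178]
cap [ 0.4357 -0.069 ] 19.9 res 0.07 [278.3 220.8] [273 215  12  12 110]
((165.51998901367188, 175.7056884765625), (117.13938903808594, 79.60037231445312), 10.905021667480469)
[[474.1 426.7  50.5]
 [694.  394.6  50.5]
 [637.3  70.3  50.5]
 [419.3 106.5  50.5]]
[np.float64(324.8), np.float64(222.3), np.float64(329.2), np.float64(220.9)]
```

View pics/case.png

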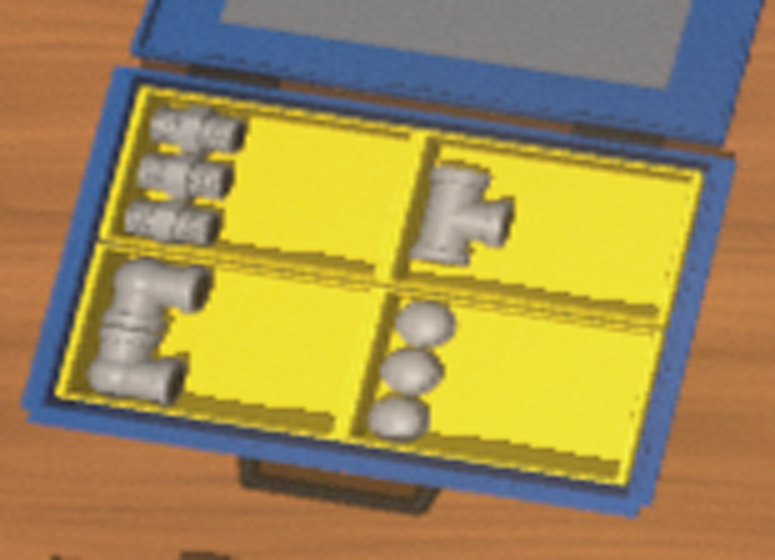

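The enlarged crop confirms which bin holds what. The yellow outline measures about 222 x 327 mm, which agrees with the bin sizes, and the case is turned about -9.7°. Moving above the elbow now.

Request:
{"method": "jog_arm", "body": {"delta_pos": [[41.1,-67.6,0],[41.1,-67.6,0],[41.1,-67.6,0],[41.1,-67.6,0],[41.1,-67.6,0],[41.1,-67.6,0],[41.1,-67.6,0],[41.1,-67.6,0],[41.1,-67.6,0],[41.1,-67.6,0],[41.1,-67.6,0],[41.1,-67.6,0]], "turn": [-60.5,-60.5,-60.5,-60.5,-60.5,-60.5,-60.5,-60.5,-60.5,-60.5,-60.5,-60.5], "grip": [0,0,0,0,0,0,0,0,0,0,0,0]}}

```text
time_s: 1.6
position: [0.5705, -0.0443, 0.1971]
tcp_rot: [[-0.22, 0.976, -0.001], [0.976, 0.22, 0.001], [0.001, -0.0, -1.0]]
force: [0.7, 0.2, 0.2]
opening: 0.996
grasp_force: 0.0
```

Request:
{"method": "jog_arm", "body": {"delta_pos": [[2.0,-3.4,-2],[2.0,-3.4,-2],[2.0,-3.4,-2]], "turn": [0,0,0], "grip": [0,0,0]}}

```text
time_s: 1.98
position: [0.589, -0.0757, 0.1769]
tcp_rot: [[-0.22, 0.975, -0.002], [0.975, 0.22, 0.001], [0.002, -0.002, -1.0]]
force: [-0.7, 0.0, -0.2]
opening: 1.001
grasp_force: 0.0
```

```bash
cat > look.py <<'E'
import sys,pickle
from rig import *
from h import *
def look(m,pic=None,guess=None,flip=True):
    c=capture("wrist");s=read_state();p=s["position"];R=s["tcp_rot"];yaw=np.degrees(np.arctan2(R[1,1],R[0,1]))
    print("t",s["time_s"],"tcp",p.round(4),"yaw",yaw.round(1))
    if pic: cv2.imwrite(f"pics/{pic}.png",c["color"])
    pickle.dump(c,open("w.pkl","wb"))
    uv=proj(c,[*guess,MOD[m][1]])[0];print("expected px",uv.round(0))
    x,f,ce,st=fit(c,m,uv,2);print(m,x[:2].round(4),np.degrees(x[2]).round(1),"res",round(f,2),ce.round(0),st)
E
python3 -c "
from look import *
look('elbow','w1',(.5813,-.0787))"
```

```text
t 2.025 tcp [ 0.5891 -0.0753  0.1774] yaw 12.8
expected px [247. 171.]
elbow [ 0.5863 -0.0751] 281.9 res 0.13 [259. 177.] [ 236  153   50   52 2058]
```

View pics/w1.png

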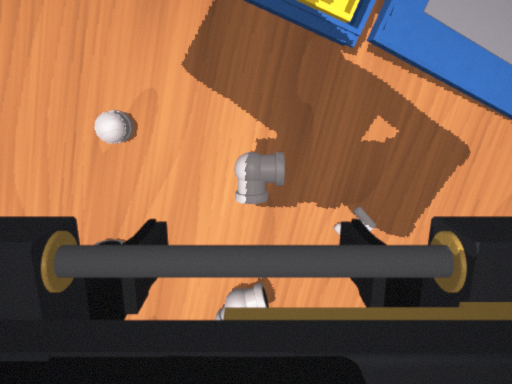

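```bash
python3 - <<'E'
import pickle
from h import *
out=[]
for fn,ctr in(("w.pkl",(259,177)),("top.pkl",(284.8,166.6))):
    c=pickle.load(open(fn,"rb"));b,_,_=blob(c,ctr)
    s=6 if fn=="w.pkl" else 12;h=32*6//s
    x0,y0=int(ctr[0]-h*1.0),int(ctr[1]-h)
    for p in((.5863,-.0751,281.9),(.5813,-.0787,282.7)):
        r=render(c,"elbow",(p[0],p[1],np.radians(p[2])),s)
        im=cv2.resize(c["color"],None,fx=s,fy=s,interpolation=cv2.INTER_NEAREST)
        cv2.drawContours(im,cv2.findContours(r,0,1)[0],-1,(0,0,255),1)
        B=cv2.resize(b,None,fx=s,fy=s,interpolation=cv2.INTER_NEAREST);cv2.drawContours(im,cv2.findContours(B,0,1)[0],-1,(0,255,0),1)
        out.append(cv2.resize(im[y0*s:(y0+2*h)*s,x0*s:(x0+2*h)*s],(300,300)))
cv2.imwrite("pics/ov.png",np.vstack([np.hstack(out[:2]),np.hstack(out[2:])]))
c=pickle.load(open("w.pkl","rb"));print(proj(c,[[.589,-.0755,.177],[.589,-.0755,.196]]), -c["camera_from_world"][:3,:3].T@c["camera_from_world"][:3,3],c["camera_from_world"][2,:3])
E
```

```text
[[254.51479302 222.37668676]
 [254.52253532 234.58632271]] [ 0.57419137 -0.01007068  0.3649379 ] [-0.05094584  0.2399556   0.96944615]
```

View pics/ov.png

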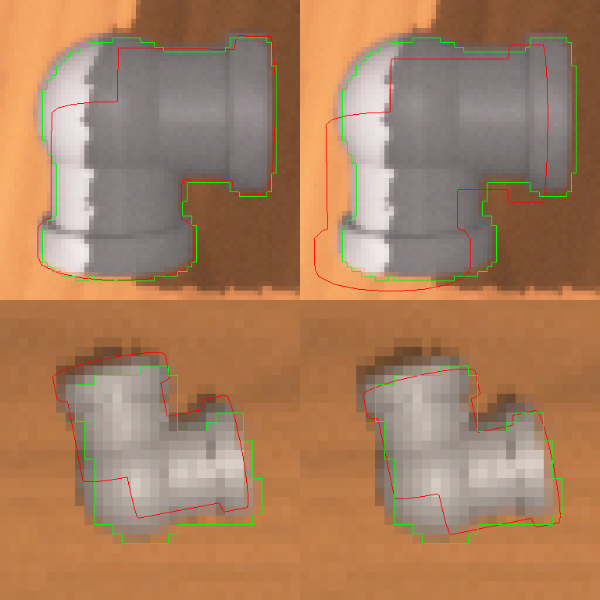

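The red outline is my model without the rounded outer corner, and the wrist contour fits well otherwise. I'll add the corner ball and refit both cameras.

```bash
cat >> h.py <<'E'
t_=np.linspace(0,np.pi,9)
ball=np.concatenate([vcyl(17*np.sin(a),17*np.cos(a),17*np.cos(a)) for a in t_])
MOD["elbow"][0].append(ball)
E
python3 - <<'E'
import pickle
from h import *
for fn,d in(("w.pkl",dict(elbow=(259,177))),("top.pkl",dict(elbow=(284.8,166.6),tee=(385.4,171.9),nipple=(375.5,228.1),cap=(278.3,220.8)))):
    c=pickle.load(open(fn,"rb"))
    for m,uv in d.items():
        x,f,ce,st=fit(c,m,uv,2 if fn[0]=="w" else 4);print(m,x[:2].round(4),np.degrees(x[2]).round(1),"res",round(f,2))
c=pickle.load(open("w.pkl","rb"))
E
```

```text
elbow [ 0.5864 -0.0752] 282.3 res 0.03
elbow [ 0.5816 -0.0791] 282.3 res 0.06
tee [ 0.5867 -0.3708] 164.2 res 0.13
nipple [ 0.4206 -0.3434] 82.4 res 0.1
cap [ 0.4358 -0.0693] 9.5 res 0.07
```

Request:
{"method": "jog_arm", "body": {"delta_pos": [[0.45,0,-5],[0.45,0,-10],[0.45,0,-14],[0.45,0,-16],[0.45,0,-17.2],[0.45,0,-17.2],[0.45,0,-17.2],[0.45,0,-17.2],[0.45,0,-17.2],[0.45,0,-17.2],[0.45,0,-17.2],[0.45,0,-17.2]], "turn": [0,0,0,0,0,0,0,0,0,0,0,0], "grip": [0,0,0,0,0,0,1,1,1,1,1,1]}}

```text
time_s: 3.52
position: [0.5964, -0.0765, 0.0073]
tcp_rot: [[-0.22, 0.976, 0.004], [0.976, 0.22, -0.0], [-0.001, 0.004, -1.0]]
force: [-0.2, 2.9, 19.0]
opening: 0.422
grasp_force: 27.6
```

```bash
python3 - <<'E'
from rig import *
import cv2,numpy as np
a=capture("wrist")["color"];b=capture("top")["color"][130:200,240:340];c=capture("scene")["color"][180:260,190:290]
cv2.imwrite("pics/g1.png",np.hstack([cv2.resize(a,(400,300)),np.vstack([cv2.resize(b,(400,280)),cv2.resize(c,(400,320))])[:300*2] [150-150:600]][:1]+[cv2.resize(b,(400,300))]))
cv2.imwrite("pics/g1.png",np.hstack([np.vstack([cv2.resize(a,(400,300)),cv2.resize(b,(400,290))]),cv2.resize(c,(400,590//1))]))
s=read_state();print(s["position"],s["force"],s["moment"],s["opening"])
E
```

```text
[ 0.60026835 -0.07640311  0.00964255] [ 6.43894272  5.27129611 13.71583249] [ 0.93691036 -1.25155926  0.03161592] 0.2751558396850789
```

View pics/g1.png

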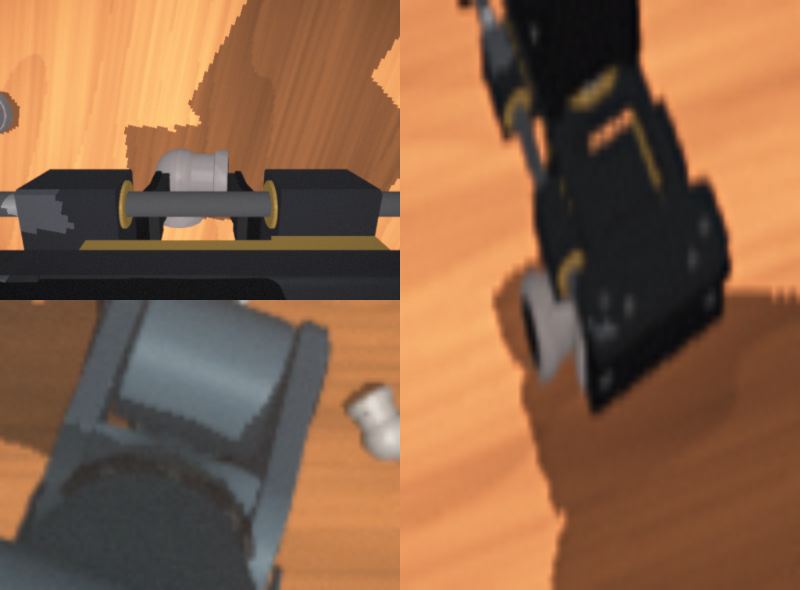

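The grip is still creeping shut (0.42 to 0.28), so the elbow is slipping out of the pads. I'll open, lift and look again.

Request:
{"method": "jog_arm", "body": {"delta_pos": [[0,0,0],[0,0,0],[0,0,0],[0,0,1],[-0.5,0,6],[-0.5,0,12],[-0.5,0,16],[-0.5,0,16],[-0.5,0,16]], "turn": [0,0,0,0,0,0,0,0,0], "grip": [0,0,0,0,0,0,0,0,0]}}

```text
time_s: 4.8
position: [0.5884, -0.0762, 0.1647]
tcp_rot: [[-0.22, 0.975, -0.002], [0.975, 0.22, 0.001], [0.001, -0.002, -1.0]]
force: [0.7, 0.7, -0.1]
opening: 0.997
grasp_force: 0.0
```

```bash
python3 -c "
from look import *
look('elbow',None,(.5863,-.0751))
c=pickle.load(open('w.pkl','rb'))
s=read_state();P=s['position'];R=s['tcp_rot']
im=c['color'].copy()
for k in (0.0,.177): # tcp and its shadow on floor
    u=proj(c,P+R[:,2]*k)[0];print(u);cv2.circle(im,(int(u[0]),int(u[1])),3,(0,255,0),-1)
cv2.imwrite('pics/w2.png',im)
"
```

```text
t 4.85 tcp [ 0.588  -0.0761  0.1639] yaw 12.7
expected px [253. 171.]
elbow [ 0.5872 -0.0756] 282.0 res 0.03 [260. 179.] [ 236  155   53   54 2203]
[253.72462675 221.8797557 ]
[253.54269398 166.47020472]
```

View pics/w2.png

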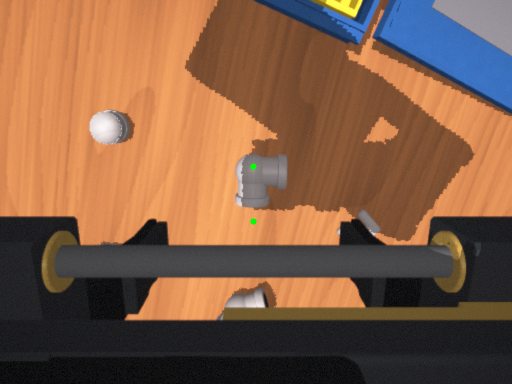

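The elbow is still at about (.587,-.0755), undisturbed. It slipped because the pads met it too high, above its middle. I'll go lower, check the height, then grip.

Request:
{"method": "jog_arm", "body": {"delta_pos": [[0.7,0,-5],[0.7,0,-10],[0.7,0,-13],[0.7,0,-15],[0.7,0,-16],[0.7,0,-16],[0.7,0,-16]], "turn": [0,0,0,0,0,0,0], "grip": [0,0,0,0,0,0,0]}}

```text
time_s: 5.72
position: [0.5969, -0.0766, 0.0059]
tcp_rot: [[-0.22, 0.975, 0.001], [0.975, 0.22, -0.0], [-0.0, 0.001, -1.0]]
force: [-0.6, 0.7, -0.5]
opening: 1.001
grasp_force: 0.0
```

Request:
{"method": "jog_arm", "body": {"delta_pos": [[-0.2,0,-0.45],[-0.2,0,-0.45],[-0.2,0,-0.45],[-0.2,0,-0.45],[-0.2,0,-0.45],[-0.2,0,-0.45],[-0.2,0,-0.45],[-0.2,0,-0.45],[-0.2,0,-0.45],[-0.2,0,-0.45]], "turn": [0,0,0,0,0,0,0,0,0,0], "grip": [0,0,1,1,1,1,1,1,1,1]}}

```text
time_s: 6.98
position: [0.5945, -0.0765, 0.0009]
tcp_rot: [[-0.22, 0.975, -0.0], [0.975, 0.22, -0.0], [-0.0, -0.0, -1.0]]
force: [-0.1, -0.1, -1.6]
opening: 0.523
grasp_force: 27.2
```

```bash
python3 -c "
from rig import *
s=read_state();print({k:s[k] for k in('position','opening','grasp_force','force')})"
```

```text
{'position': array([ 0.59449273, -0.07646512,  0.00088875]), 'opening': 0.5233693901764783, 'grasp_force': 27.215664982795715, 'force': array([-0.08868148, -0.12937402, -1.56753699])}
```

Request:
{"method": "jog_arm", "body": {"delta_pos": [[0,0,2],[0,0,5],[0,0,10],[0,0,14],[-4,5,14],[-6,11,14],[-8.3,17,14],[-8.3,23,14],[-8.3,29,14],[-8.3,35,14],[-8.3,39.2,14],[-8.3,39.2,14]], "turn": [0,0,0,0,-5,-10,-15,-20,-22.4,-22.4,-22.4,-22.4], "grip": [1,1,1,1,1,1,1,1,1,1,1,1]}}

```text
time_s: 8.48
position: [0.5105, 0.3184, 0.1406]
tcp_rot: [[0.164, 0.987, -0.0], [0.987, -0.164, 0.0], [0.0, -0.0, -1.0]]
force: [-0.1, -0.5, -2.2]
opening: 0.532
grasp_force: 27.2
```

```bash
python3 - <<'E'
from rig import *
from h import *
c=capture("wrist");s=read_state();print({k:s[k] for k in('position','opening','grasp_force','force')})
im=c["color"].copy();T=capture("top");it=T["color"].copy()
ex=np.array([.9857,-.1685,0]);ey=np.array([.1685,.9857,0])
for n,p in dict(tee=(.5915,.1298),cap=(.4831,.1484),nip=(.6192,.2919),elb=(.5108,.3105)).items():
    q=np.array([*p,.0065]);P=[q+a*ex+b*ey for a,b in((-.052,-.049),(.052,-.049),(.052,.049),(-.052,.049))]
    for C,I in((c,im),(T,it)): cv2.polylines(I,[np.round(proj(C,P)).astype(int)],True,(0,0,255),1)
cv2.imwrite("pics/b1.png",np.hstack([im[:,:],cv2.resize(it[105:245,90:245],None,fx=1.85,fy=2.742)[:384]]))
E
```

```text
{'position': array([0.51040321, 0.31643371, 0.14038974]), 'opening': 0.5288955308915907, 'grasp_force': 27.16205656528473, 'force': array([-0.13708684, -0.15434858, -1.83573537])}
```

View pics/b1.png

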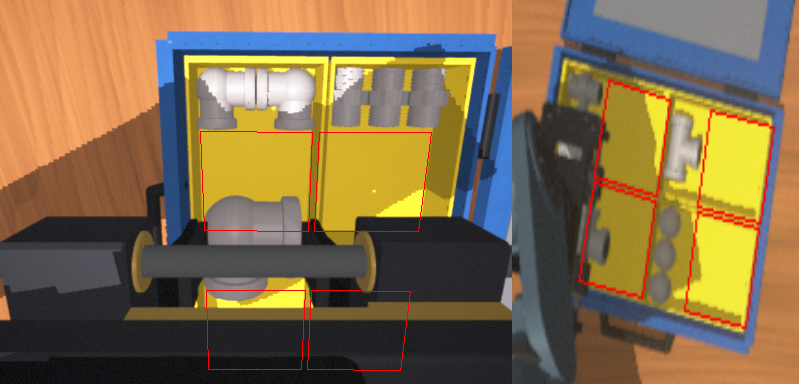

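The wrist view shows the elbow held level over the elbow bin, and the predicted clear area (200-312, 131-231) fits between the walls and the stock. Lowering.

Request:
{"method": "jog_arm", "body": {"delta_pos": [[0,0,-4],[0,0,-8],[0,0,-10.5],[0,0,-12],[0,0,-12.9],[0,0,-12.9],[0,0,-12.9],[0,0,-12.9],[0,0,-12.9],[0,0,-12.9]], "turn": [0,0,0,0,0,0,0,0,0,0], "grip": [1,1,1,1,1,1,1,0.28,0.28,0.28]}}

```text
time_s: 9.82
position: [0.5117, 0.3157, 0.0124]
tcp_rot: [[0.168, 0.986, 0.001], [0.986, -0.168, 0.0], [0.0, 0.001, -1.0]]
force: [-0.4, -0.4, -0.1]
opening: 0.703
grasp_force: 0.0
```

Request:
{"method": "jog_arm", "body": {"delta_pos": [[0,0,2],[0,0,7],[0,0,13],[0,-4,16.5],[0.7,-10,16.5],[1.4,-16,16.5],[2,-22,16.5],[3,-28,16.5],[4,-34,16.5],[5,-40,16.5],[6,-46,16.5],[7,-52,16.5]], "turn": [0,0,0,0,0,-3,-6,-6,-6,-6,-6,-6], "grip": [0.28,0.28,0.28,0,0,0,0,0,0,0,0,0]}}

```text
time_s: 11.32
position: [0.5816, -0.2064, 0.1772]
tcp_rot: [[0.27, 0.963, 0.0], [0.963, -0.27, 0.0], [0.0, 0.0, -1.0]]
force: [1.1, 0.9, -0.7]
opening: 1.003
grasp_force: 0.0
```

Request:
{"method": "jog_arm", "body": {"delta_pos": [[0.2,-6,0],[0.2,-12,0],[0.2,-16,0],[0.2,-16,0],[0.2,-16,0]], "turn": [0,0,0,0,0], "grip": [0,0,0,0,0]}}

```text
time_s: 11.95
position: [0.583, -0.3636, 0.1766]
tcp_rot: [[0.27, 0.963, -0.001], [0.963, -0.27, 0.001], [0.001, -0.001, -1.0]]
force: [-0.2, 0.7, 0.6]
opening: 1.0
grasp_force: 0.0
```

```bash
python3 -c "
from look import *
look('tee','w3',(.591,-.367))"
```

```text
t 12.0 tcp [ 0.5833 -0.3629  0.1767] yaw -15.6
expected px [263. 171.]
tee [ 0.5906 -0.3689] 164.0 res 0.05 [257. 173.] [ 230  140   50   68 2561]
```

View pics/w3.png

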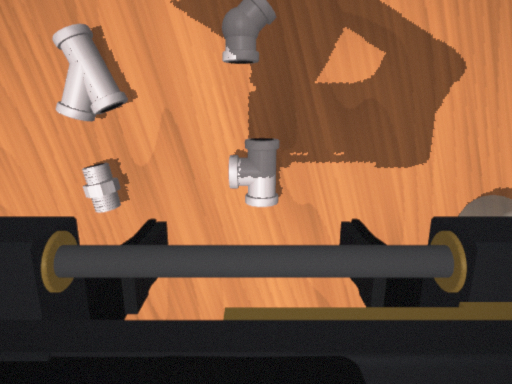

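The tee lies at (257,173) in the wrist view, run vertical and branch to the left, as fitted. Descending onto it.

Request:
{"method": "jog_arm", "body": {"delta_pos": [[-0.15,-0.35,-5],[-0.15,-0.35,-10],[-0.15,-0.35,-14],[-0.15,-0.35,-16.5],[-0.15,-0.35,-17.5],[-0.15,-0.35,-17.5],[-0.15,-0.35,-17.5]], "turn": [0,0,0,0,0,0,0], "grip": [0,0,0,0,0,0,0]}}

```text
time_s: 12.88
position: [0.5831, -0.3683, 0.0036]
tcp_rot: [[0.27, 0.963, 0.002], [0.963, -0.27, -0.002], [-0.001, 0.003, -1.0]]
force: [-0.1, -0.9, 0.7]
opening: 0.996
grasp_force: 0.0
```

Request:
{"method": "jog_arm", "body": {"delta_pos": [[-0.1,0.15,-0.25],[-0.1,0.15,-0.25],[-0.1,0.15,-0.25],[-0.1,0.15,-0.25],[-0.1,0.15,-0.25],[-0.1,0.15,-0.25],[-0.1,0.15,-0.25],[-0.1,0.15,-0.25],[-0.1,0.15,-0.25],[-0.1,0.15,-0.25]], "turn": [0,0,0,0,0,0,0,0,0,0], "grip": [0,0,1,1,1,1,1,1,1,1]}}

```text
time_s: 14.12
position: [0.5804, -0.3662, -0.0007]
tcp_rot: [[0.27, 0.963, -0.001], [0.963, -0.27, 0.001], [0.0, -0.001, -1.0]]
force: [-2.6, 0.1, 1.3]
opening: 0.509
grasp_force: 27.4
```

Request:
{"method": "jog_arm", "body": {"delta_pos": [[0,0,2],[0,0,6],[0,0,11],[0,4,14],[0,10,14],[0,16,14],[0.3,22,14],[0.6,28,14],[0.9,34,14],[1.1,40,14],[1.1,46,14],[1.1,49.6,14]], "turn": [0,0,0,2,4,6,6,6,6,6,6,6], "grip": [1,1,1,1,1,1,1,1,1,1,1,1]}}

```text
time_s: 15.62
position: [0.5922, 0.133, 0.1407]
tcp_rot: [[0.166, 0.986, 0.003], [0.986, -0.166, 0.001], [0.002, 0.002, -1.0]]
force: [-1.0, -0.3, -2.2]
opening: 0.508
grasp_force: 27.0
```

Request:
{"method": "jog_arm", "body": {"delta_pos": [[0,0,0],[0,0,0]], "turn": [0,0], "grip": [1,1]}}

```text
time_s: 15.88
position: [0.593, 0.1295, 0.1407]
tcp_rot: [[0.168, 0.986, 0.003], [0.986, -0.168, -0.0], [0.0, 0.003, -1.0]]
force: [0.5, -0.7, 0.6]
opening: 0.247
grasp_force: 0.0
```

```bash
cat > bins.py <<'E'
from rig import *
from h import *
def bins(name):
    c=capture("wrist");s=read_state();print({k:s[k] for k in('position','opening','grasp_force','force')})
    im=c["color"].copy();ex=np.array([.9857,-.1685,0]);ey=np.array([.1685,.9857,0])
    for n,p in dict(tee=(.5915,.1298),cap=(.4831,.1484),nip=(.6192,.2919),elb=(.5108,.3105)).items():
        q=np.array([*p,.0065]);P=[q+a*ex+b*ey for a,b in((-.052,-.049),(.052,-.049),(.052,.049),(-.052,.049))]
        cv2.polylines(im,[np.round(proj(c,P)).astype(int)],True,(0,0,255),1)
    cv2.imwrite(f"pics/{name}.png",im)
E
python3 -c "from bins import *;bins('b2')"
```

```text
{'position': array([0.59293532, 0.12886554, 0.14054219]), 'opening': 0.18466150223247788, 'grasp_force': 0.0, 'force': array([ 0.30459779, -0.45428096, -1.13773   ])}
```

View pics/b2.png

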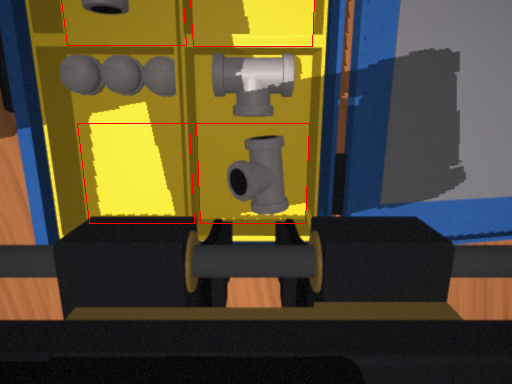

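The tee slipped out above its own bin and fell in: its branch mouth at (240,180) faces up-left. I'll let it settle and look again.

Request:
{"method": "jog_arm", "body": {"delta_pos": [[0,0,0],[0,0,0],[0,0,0],[0,0,0]], "turn": [0,0,0,0], "grip": [0,0,0,0]}}

```text
time_s: 16.42
position: [0.592, 0.1292, 0.1394]
tcp_rot: [[0.169, 0.986, -0.0], [0.986, -0.169, 0.0], [-0.0, -0.0, -1.0]]
force: [-0.3, 0.4, 1.0]
opening: 0.552
grasp_force: 0.0
```

```bash
python3 - <<'E'
from look import *
look('tee',None,(.585,.135))
c=pickle.load(open('w.pkl','rb'));T=capture('scene')
a=cv2.resize(c["color"][40:230,150:350],(420,399),interpolation=cv2.INTER_CUBIC)
p=proj(T,[.59,.13,.02])[0].astype(int)
b=cv2.resize(T["color"][p[1]-40:p[1]+40,p[0]-38:p[0]+38],(379,399),interpolation=cv2.INTER_CUBIC)
cv2.imwrite("pics/b3.png",np.hstack([a,b]))
E
```

```text
t 16.475 tcp [0.592  0.1294 0.1394] yaw -9.7
expected px [246. 173.]
tee [0.5903 0.1307] 175.6 res 0.03 [246. 177.] [ 214  138   60   79 3265]
```

View pics/b3.png

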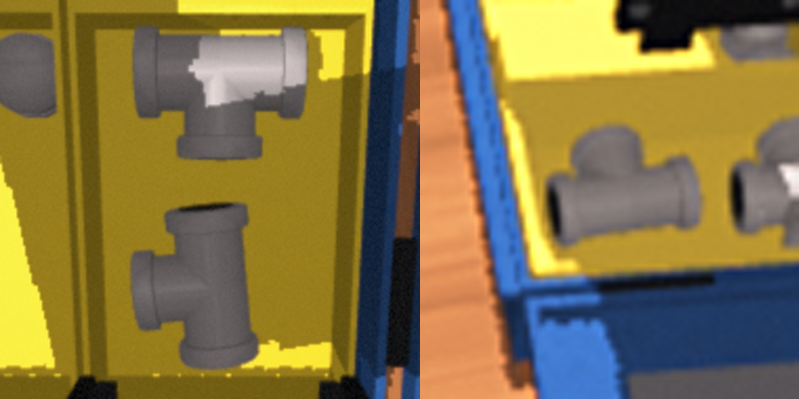

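The tee now lies flat in its own bin, confirmed in both views, with residual 0.03. Going to the nipple.

Request:
{"method": "jog_arm", "body": {"delta_pos": [[-1,-4,2],[-3,-9,4],[-5,-14,4],[-7,-19.5,4],[-9,-25,4],[-11,-30.5,4],[-13,-36,4],[-15,-41,4],[-16,-45,4],[-16.7,-47,4],[-16.7,-47,4],[-16.7,-47,4]], "turn": [0,0,2,2,2,2,2,2,2,2,2,2], "grip": [0,0,0,0,0,0,0,0,0,0,0,0]}}

```text
time_s: 18.02
position: [0.4251, -0.3386, 0.1792]
tcp_rot: [[0.133, 0.991, -0.001], [0.991, -0.133, 0.002], [0.002, -0.001, -1.0]]
force: [0.5, 0.3, -0.1]
opening: 0.996
grasp_force: 0.0
```

```bash
python3 -c "
from look import *
look('nipple',None,(.425,-.341))"
```

```text
t 18.075 tcp [ 0.4252 -0.3385  0.1793] yaw -7.6
expected px [255. 172.]
nipple [ 0.4253 -0.3399] 85.1 res 0.06 [255. 170.] [ 239  147   32   48 1254]
```

Request:
{"method": "jog_arm", "body": {"delta_pos": [[0,-0.15,-5],[0,-0.15,-10],[0,-0.15,-14],[0,-0.15,-16.5],[0,-0.15,-17.6],[0,-0.15,-17.6],[0,-0.15,-17.7],[0,-0.15,-17.7]], "turn": [2.7,2.7,2.7,2.7,2.7,2.7,2.7,2.7], "grip": [0,0,0,0,0,0,0,0]}}

```text
time_s: 19.08
position: [0.4256, -0.3425, 0.0035]
tcp_rot: [[0.087, 0.996, 0.001], [0.996, -0.087, -0.002], [-0.002, 0.002, -1.0]]
force: [-0.2, 0.3, -0.3]
opening: 0.997
grasp_force: 0.0
```

Request:
{"method": "jog_arm", "body": {"delta_pos": [[0,0,0],[0,0,0],[0,0,0],[0,0,0],[0,0,0],[0,0,0],[0,0,0],[0,0,0],[0,0,0],[0,0,1],[0,0,2],[0,0,2]], "turn": [0,0,0,0,0,0,0,0,0,0,0,0], "grip": [1,1,1,1,1,1,1,1,1,1,1,1]}}

```text
time_s: 20.58
position: [0.4255, -0.3425, 0.0234]
tcp_rot: [[0.087, 0.996, 0.001], [0.996, -0.087, -0.002], [-0.001, 0.001, -1.0]]
force: [0.5, 0.6, -0.2]
opening: 0.006
grasp_force: 0.0
```

The fingers shut on nothing: the nipple was squeezed out. I'll lift and look.

Request:
{"method": "jog_arm", "body": {"delta_pos": [[0,0,5],[0,0,10],[0,0,14],[0,0,15.5],[0,0,15.5],[0,0,15.5],[0,0,15.5]], "turn": [0,0,0,0,0,0,0], "grip": [0,0,0,0,0,0,0]}}

```text
time_s: 21.45
position: [0.4242, -0.3411, 0.1757]
tcp_rot: [[0.087, 0.996, -0.002], [0.996, -0.087, 0.003], [0.003, -0.003, -1.0]]
force: [-0.4, -0.7, -0.4]
opening: 0.717
grasp_force: 0.0
```

```bash
python3 -c "
from look import *
look('nipple','n2',(.425,-.341))"
```

```text
t 21.5 tcp [ 0.4244 -0.3413  0.1759] yaw -5.0
expected px [255. 170.]
nipple [ 0.4255 -0.3395] 86.3 res 0.06 [255. 169.] [ 240  145   32   49 1285]
```

View pics/n2.png

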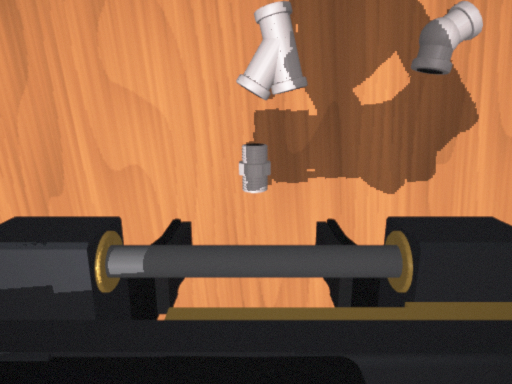

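The nipple hasn't moved. The fingers rode up over it, so their contact is higher than the TCP reading suggests. I'll go down until they feel the bench.

Request:
{"method": "jog_arm", "body": {"delta_pos": [[0.1,0.2,-5],[0.1,0.2,-10],[0.1,0.2,-14],[0.1,0.2,-16.5],[0.1,0.2,-17.5],[0.1,0.2,-17.8],[0.1,0.2,-17.8],[0.1,0.2,-17.8]], "turn": [0,0,0,0,0,0,0,0], "grip": [0,0,0,0,0,0,0,0]}}

```text
time_s: 22.5
position: [0.4265, -0.3406, 0.0005]
tcp_rot: [[0.087, 0.996, 0.001], [0.996, -0.087, -0.002], [-0.001, 0.001, -1.0]]
force: [0.2, -0.3, 0.6]
opening: 0.996
grasp_force: 0.0
```

Request:
{"method": "jog_arm", "body": {"delta_pos": [[0,0,-0.2],[0,0,-0.3],[0,0,-0.3],[0,0,-0.3]], "turn": [0,0,0,0], "grip": [0,0,0,0]}}

```text
time_s: 23.0
position: [0.426, -0.3399, -0.0035]
tcp_rot: [[0.087, 0.996, -0.0], [0.996, -0.087, 0.0], [0.0, -0.0, -1.0]]
force: [-0.4, 0.2, -0.7]
opening: 1.003
grasp_force: 0.0
```

Request:
{"method": "jog_arm", "body": {"delta_pos": [[0,0,-0.15],[0,0,-0.3],[0,0,-0.3]], "turn": [0,0,0], "grip": [0,0,0]}}

```text
time_s: 23.38
position: [0.4259, -0.3399, -0.0067]
tcp_rot: [[0.087, 0.996, -0.0], [0.996, -0.087, 0.0], [0.0, -0.0, -1.0]]
force: [-0.4, 0.1, -0.0]
opening: 1.002
grasp_force: 0.0
```

Request:
{"method": "jog_arm", "body": {"delta_pos": [[0,0,-0.15],[0,0,-0.3],[0,0,-0.3]], "turn": [0,0,0], "grip": [0,0,0]}}

```text
time_s: 23.75
position: [0.4259, -0.3399, -0.0097]
tcp_rot: [[0.087, 0.996, -0.0], [0.996, -0.087, 0.0], [0.0, -0.0, -1.0]]
force: [0.7, 0.6, -0.3]
opening: 0.998
grasp_force: 0.0
```

There's still no bench contact at a reading of -9.7 mm, so the real tips sit about 1 cm higher than reported. The pads should now meet the collar flats, so I'll close.

Request:
{"method": "jog_arm", "body": {"delta_pos": [[0,0,0],[0,0,0],[0,0,0],[0,0,0],[0,0,0],[0,0,0],[0,0,0],[0,0,0],[0,0,0],[0,0,0],[0,0,0]], "turn": [0,0,0,0,0,0,0,0,0,0,0], "grip": [1,1,1,1,1,1,1,1,1,1,1]}}

```text
time_s: 25.12
position: [0.4259, -0.3399, -0.0095]
tcp_rot: [[0.087, 0.996, -0.0], [0.996, -0.087, 0.0], [0.0, -0.0, -1.0]]
force: [-0.7, 0.9, 1.1]
opening: 0.357
grasp_force: 30.0
```

Firm grip at 31 mm on a 32 mm collar. Lifting gently and carrying it to the nipple bin.

Request:
{"method": "jog_arm", "body": {"delta_pos": [[0,0,1],[0,0,3.5],[0,0,7.5],[0,1,11.5],[0.5,3.5,14.5],[1.5,7.5,16],[3,12,16],[4.5,17,16],[6,22,16],[7.5,27,16],[9,31,16],[10,33,16]], "turn": [0,0,0,0,0,0,-1,-2,-3,-4,-4.7,-4.7], "grip": [1,1,1,1,1,1,1,1,1,1,1,1]}}

```text
time_s: 26.62
position: [0.5262, -0.0075, 0.151]
tcp_rot: [[0.166, 0.986, 0.001], [0.986, -0.166, 0.0], [0.0, 0.0, -1.0]]
force: [0.1, -0.2, -0.1]
opening: 0.358
grasp_force: 30.0
```

Request:
{"method": "jog_arm", "body": {"delta_pos": [[0.5,2,0],[1.5,6,0],[3,11,0],[4.5,16,0],[6,21,0],[7.5,25.5,0],[8.8,28.5,0],[9.3,30,0],[9.3,30.2,0],[9.3,30.2,0]], "turn": [0,0,0,0,0,0,0,0,0,0], "grip": [1,1,1,1,1,1,1,1,1,1]}}

```text
time_s: 27.88
position: [0.6183, 0.2908, 0.1503]
tcp_rot: [[0.169, 0.986, -0.001], [0.986, -0.169, -0.001], [-0.001, -0.001, -1.0]]
force: [-0.6, -0.1, -0.7]
opening: 0.357
grasp_force: 30.0
```

```bash
python3 -c "from bins import *;bins('b4')"
```

```text
{'position': array([0.61842632, 0.29062416, 0.15040147]), 'opening': 0.3590796734083992, 'grasp_force': 29.998014075681567, 'force': array([-1.13679978, -0.33700068, -0.99811013])}
```

View pics/b4.png

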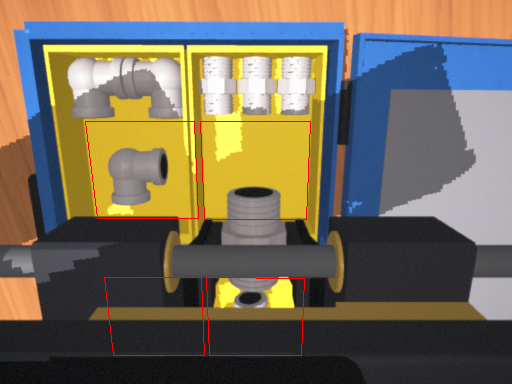

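The nipple is level in hand over its bin, and the elbow lies flat in the elbow bin at (135,175). Lowering and releasing.

Request:
{"method": "jog_arm", "body": {"delta_pos": [[0,0,-3],[0,0,-7],[0,0,-11],[0,0,-13.5],[0,0,-14.7],[0,0,-15.2],[0,0,-15.2],[0,0,-15.2],[0,0,-15.2],[0,0,-15.2],[0,0,-15.2],[0,0,-15.2]], "turn": [0,0,0,0,0,0,0,0,0,0,0,0], "grip": [1,1,1,1,1,1,1,1,0.38,0.38,0.38,0.38]}}

```text
time_s: 29.42
position: [0.619, 0.2921, -0.0015]
tcp_rot: [[0.168, 0.986, 0.0], [0.986, -0.168, 0.0], [0.0, 0.0, -1.0]]
force: [-0.0, -0.4, 0.4]
opening: 0.608
grasp_force: 0.0
```

Request:
{"method": "jog_arm", "body": {"delta_pos": [[0,0,2],[0,0,7],[0,0,12],[-1,-2,16],[-3,-6,17.2],[-5.5,-11,17.2],[-8,-16,17.2],[-10.5,-21,17.2],[-13,-26,17.2],[-15.5,-31,17.2],[-17.3,-34.5,17.2],[-17.9,-35.8,17.2]], "turn": [0,0,0,0,0,0,0,0,0,0,0,0], "grip": [0.38,0.38,0.38,0.38,0,0,0,0,0,0,0,0]}}

```text
time_s: 30.92
position: [0.4396, -0.0676, 0.1717]
tcp_rot: [[0.171, 0.985, 0.002], [0.985, -0.171, -0.001], [-0.0, 0.002, -1.0]]
force: [0.3, -0.6, 0.3]
opening: 1.0
grasp_force: 0.0
```

Request:
{"method": "jog_arm", "body": {"delta_pos": [[0,0,0],[0,0,0]], "turn": [0,0], "grip": [0,0]}}

```text
time_s: 31.18
position: [0.4407, -0.0652, 0.1708]
tcp_rot: [[0.167, 0.986, 0.001], [0.986, -0.167, 0.0], [0.0, 0.001, -1.0]]
force: [0.3, -0.2, 1.2]
opening: 1.002
grasp_force: 0.0
```

```bash
python3 -c "
from look import *
look('cap',None,(.440,-.066))"
```

```text
t 31.225 tcp [ 0.4407 -0.0651  0.1706] yaw -9.6
expected px [254. 171.]
cap [ 0.4401 -0.0661] 7.4 res 0.05 [253. 170.] [238 153  32  34 852]
```

Request:
{"method": "jog_arm", "body": {"delta_pos": [[0,-0.1,-5],[0,-0.1,-10],[0,-0.1,-14],[0,-0.1,-16.5],[0,-0.1,-17.5],[0,-0.1,-18],[0,-0.1,-18],[0,-0.1,-18],[0,-0.1,-18]], "turn": [0,0,0,0,0,0,0,0,0], "grip": [0,0,0,0,0,0,0,0,0]}}

```text
time_s: 32.35
position: [0.4405, -0.0672, -0.0089]
tcp_rot: [[0.168, 0.986, 0.001], [0.986, -0.168, -0.001], [-0.0, 0.002, -1.0]]
force: [-0.1, -0.6, 0.1]
opening: 1.0
grasp_force: 0.0
```

Request:
{"method": "jog_arm", "body": {"delta_pos": [[0,0.1,-0.1],[0,0.1,-0.2],[0,0.1,-0.2],[0,0.1,-0.2]], "turn": [0,0,0,0], "grip": [0,0,0,0]}}

```text
time_s: 32.85
position: [0.4399, -0.066, -0.0116]
tcp_rot: [[0.168, 0.986, -0.0], [0.986, -0.168, 0.0], [0.0, -0.0, -1.0]]
force: [0.8, -0.1, 0.3]
opening: 1.0
grasp_force: 0.0
```

Request:
{"method": "jog_arm", "body": {"delta_pos": [[0,0,0],[0,0,0],[0,0,0],[0,0,0],[0,0,0],[0,0,0],[0,0,0],[0,0,0],[0,0,0],[0,0,0],[0,0,0]], "turn": [0,0,0,0,0,0,0,0,0,0,0], "grip": [1,1,1,1,1,1,1,1,1,1,1]}}

```text
time_s: 34.22
position: [0.44, -0.066, -0.0115]
tcp_rot: [[0.168, 0.986, -0.0], [0.986, -0.168, 0.0], [0.0, -0.0, -1.0]]
force: [0.2, -0.4, 0.3]
opening: 0.338
grasp_force: 30.0
```

The cap is gripped on its 31 mm band. Carrying it to the cap bin.

Request:
{"method": "jog_arm", "body": {"delta_pos": [[0,0,1],[0,0,3.5],[0,0,7.5],[0,0,11.5],[0.3,1.5,14.5],[1,4.5,16],[1.8,9,16],[2.8,14,16],[3.7,18.5,16],[4.2,20.8,16],[4.3,21.4,16],[4.3,21.4,16]], "turn": [0,0,0,0,0,0,0,0,0,0,0,0], "grip": [1,1,1,1,1,1,1,1,1,1,1,1]}}

```text
time_s: 35.72
position: [0.4824, 0.1478, 0.1486]
tcp_rot: [[0.167, 0.986, -0.001], [0.986, -0.167, -0.0], [-0.0, -0.0, -1.0]]
force: [-0.4, -0.4, -1.2]
opening: 0.332
grasp_force: 30.0
```

Request:
{"method": "jog_arm", "body": {"delta_pos": [[0,0,-3],[0,0,-7],[0,0,-11],[0,0,-13.5],[0,0,-14.8],[0,0,-15.2],[0,0,-15.2],[0,0,-15.2],[0,0,-15.2],[0,0,-15.2],[0,0,-15.2],[0,0,-15.2]], "turn": [0,0,0,0,0,0,0,0,0,0,0,0], "grip": [1,1,1,1,1,1,1,1,0.38,0.38,0.38,0.38]}}

```text
time_s: 37.22
position: [0.483, 0.1481, -0.0035]
tcp_rot: [[0.168, 0.986, 0.0], [0.986, -0.168, 0.0], [0.0, 0.0, -1.0]]
force: [-0.6, 0.1, 0.1]
opening: 0.608
grasp_force: 0.0
```

Request:
{"method": "jog_arm", "body": {"delta_pos": [[0,0,2],[0,0,6],[0,0,12],[0,0,18],[-2,-6,22],[-3,-12,25],[-4,-18,25],[-4,-22,25],[-4,-24,25],[-4,-24,25]], "turn": [0,0,0,0,0,0,0,0,0,0], "grip": [0.38,0.38,0.38,0.38,0,0,0,0,0,0]}}

```text
time_s: 38.48
position: [0.4428, -0.0931, 0.2464]
tcp_rot: [[0.171, 0.985, 0.0], [0.985, -0.171, 0.0], [0.0, -0.0, -1.0]]
force: [0.0, 0.2, -0.0]
opening: 0.999
grasp_force: 0.0
```

```bash
python3 - <<'E'
from rig import *
import cv2,numpy as np
T=capture("top")["color"];S=capture("scene")["color"];print(read_state()["time_s"])
cv2.imwrite("pics/end.png",np.hstack([cv2.resize(T[105:245,90:245],(420,380),interpolation=cv2.INTER_CUBIC),cv2.resize(S[120:225,280:460],(370,380),interpolation=cv2.INTER_CUBIC)]))
E
```

```text
38.575
```

View pics/end.png

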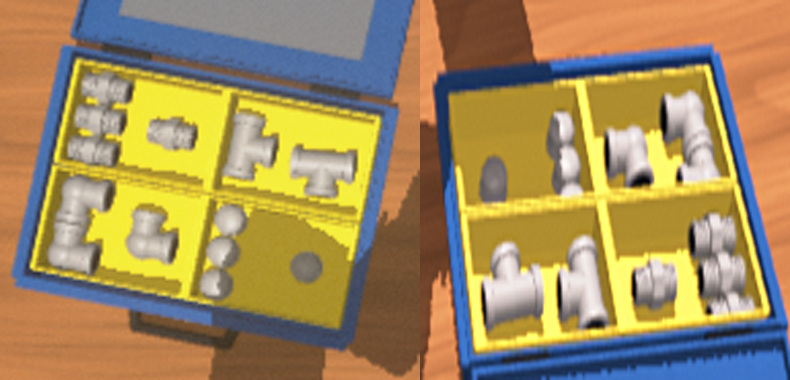

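All four parts lie in their own bins: nipple at (172,134), tee at (323,170), elbow at (152,235) and cap at (306,267). The arm is clear, so I'm handing in.

```bash
python3 -c "
from rig import *
print(hand_in())"
```

```text
the job is handed in; nothing more can be done
None
```

I handed the job in at about 39 s: the elbow, tee, nipple and cap are each in their own bin, and I left the 45-degree bend and Y-branch alone; the tee slipped from the grip and dropped the last few centimetres into its bin, where it lies flat.

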